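Cap the spare port and hold a sample slide flush on the reader's sloped stage

ROBOT

A 6-joint arm with a two-finger parallel gripper is mounted at the origin on the work surface. World frame = base frame: x ahead of the robot, y to its left, z up, the work surface at z = 0. Lengths are in m, angles in degrees, forces in N, time in s.
With the tool pointing down it reaches from about 0.3 to 0.75 m from the base axis. Payload 8.5 kg.
Tool frame: the origin (TCP) lies midway between the tips of the shut fingers; the grasp point (between the pads) lies 19 mm behind it (env.hold_point_z is the distance from the TCP to the grasp point, in m); z points along the fingers, y is the line along which they close (so a half turn about z gives the same grasp; the last joint's range is limited). The gripper opens to 88 mm and grips with 3 to 60 N. Pads are 18 mm wide; open, the fingers measure 123 mm over their backs; the gripper's body (75 mm by 187 mm) begins 45 mm behind the grasp point.
Start: joints at [-77.023, 21.807, 74.336, -0, 83.858, -12.336], TCP at [0.235, -0.497, 0.239] pointing down, gripper open.
Joint ranges: [-178.18, 178.18], [-50.72, 133.34], [12.68, 142.11], [-81.47, 261.47], [9.98, 163.14], [-165.26, 165.26]. Speed limits (degrees/s): [136.94, 136.94, 180, 180, 180, 180].

INTERFACE

Orientations are given as [roll, pitch, yaw] about the fixed x, y, z axes, in that order (R = Rz(yaw) Ry(pitch) Rx(roll)).
In Python, from station import env, imaging gives the robot as it stands.
- The arm moves only by the tool carry_out, never from a script. Its argument "steps" is a list of rows, each a list of 6 numbers: the shift along the tool's x, y, z in m, then the turn, a rotation vector about the tool's x, y, z in rad. A call has exactly 5 rows; each row is the pose to reach, as a shift and turn from the pose commanded when the call began, along the tool's axes at that moment; what a row does not reach only later rows make up. A row lasts 1/12 s, in which the tool goes at most 41.7 mm and 7.16 degrees, less where a joint would pass 70% of its speed; a pose out of reach is approached as far as the arm can. A call with a gripper value outside its range is refused whole. "grip" is the closure, from 0 (fully open) to 1 (shut), set as the call begins (left out, the last holds). The fingers move at their own pace and stop on an object; "grip_force" is the grip in N (left out, the last holds). Time passes only in rows, so rows that repeat a pose let the fingers close, or fill a call up. It gives the time, the measured TCP pose, the force, the opening and the grip force at its end, in the units of the state.
- env.read_state(): the state, without advancing time (a new reading comes with each control period).
- imaging.grab_frame(name): name is "scene" or "top"; returns a dict with "color" (420x560x3 uint8, blue, green, red), "fov_y" (degrees; the focal length in pixels is half the picture's height over the tangent of half this angle, whatever the lens; pixels are square), "cx", "cy" (the principal point, pixels), "k1" (the pictures are not rectified: a ray, as slopes to the right and down, at radius r is drawn at 1 + k1 r^2 times it, then the intrinsics apply), "R" (3x3) and "t" (3): a world point X has camera coordinates R X + t. Camera axes: x right, y down, z forward; pixel columns grow to the right and rows downward; lengths in m; the calibration is good to about 2 mm. A picture is of the moment at which its call begins. There is no depth.
- env.sign_off(): hands the job in; it is judged then, once.
The state is a dict: "clock": time; "joints": joint angles; "joint_vel": joint speeds; "joint_torque": joint torques, N m; "position": TCP position; "eef_rot": TCP orientation; "contact_force": force on the tool from outside, world axes, zero at the start; "wrist_torque": the same for the moment, N m; "width": finger opening in m; "grasp_force": force on a finger pad.
Only numpy, scipy, OpenCV 4.12 (cv2) and the standard library are available. Lean on these libraries where they do the work, as an engineer would, in place of code of your own. Each camera call takes 0.05 s, during which the arm holds its last target. There are 200 camera calls.

TASK

Take the dust cap from the draining stand and seat it rim-down, level, in the round pocket of the reader's open port, and let it go. Then pick up the sample slide by its tab, tilt it to match the reader's sloped stage plate and press it lightly and flat onto the plate, centred over the dark window with its long side running up the slope, so that the sprung plate sinks part way but not to its stop. Finish while still gripping the slide and holding it pressed there; leave the stage's slope and the other things on the bench as they are.

Things in the scene. Friction and masses are not known exactly. Their poses are not given: they have to be found in the camera images.
- cap_center (a point): black dust cap, a round cup 44 mm outside diameter, 32 mm high, 4 mm wall, 40 g, closed top, open rim; this point is its centre, 16 mm from both ends; z points from the open rim to the closed top. At the start it leans, rim against the board, on a steel draining stand whose board slopes 0.45 rad (up away from the robot) with an 8 mm high ledge under the cap's lower side; y runs level, across the slope. Grip it across y by its upper two thirds.
- port (a point): open port on the left part of the reader's deck (reader: white housing 160 x 260 x 50 mm, port 80 mm left of its middle, stage 60 mm right of it, all fixed to the bench): centre of the pocket floor, z up. The pocket is 50 mm wide inside a steel collar 6 mm high and 64 mm outside, with a 28 mm wide, 12 mm high barrel standing in its middle that goes up inside the cap; the seated cap's rim rests on the pocket floor, which leaves its upper 26 mm above the collar.
- slide_center (a point): sample slide, 90 g, sample side down: an aluminium plate 76 mm (x) by 50 mm (y), 6 mm thick, with an upright grey tab 40 mm (x) by 10 mm (y) that rises 34 mm above the plate in its middle; this point is in the middle of the whole thing, 20 mm above the underside, z up out of the tab. It starts flat on the bench; grip the tab across y.
- platen_face (a point): centre of the top face of the stage plate (aluminium, 110 mm (x) by 90 mm (y), a 24 mm dark window in the middle, flush); z is the face's outward normal, y is level, x runs up the slope, away from the robot. The slope differs each time, 0.25 to 0.6 rad, and the stage is stiff and stays at it. The plate is carried by a spring along its normal.
- platen_edge (a point): middle of the upper edge of the same plate face, 55 mm up the slope from its centre; same axes
- platen (a joint): how far the sprung plate is pressed in along its normal, m: 0 when free, 0.012 at its stop; it starts to give at about 1 N and takes about 0.8 N more per mm
- dish: bystander, leave alone: closed glass petri dish, 60 mm across, 14 mm high; origin at the centre of its underside
- vial: bystander, leave alone: small amber jar, 28 mm across, 55 mm high; origin at the centre of its underside
- spatula: bystander, leave alone: steel lab spatula, 160 mm long, lying; origin at the centre of its underside
- beaker: bystander, leave alone: glass beaker, 68 mm across, 85 mm high; origin at the centre of its underside
- reagent: bystander, leave alone: amber reagent bottle, 60 mm across, 130 mm high; origin at the centre of its underside
- slidebox: bystander, leave alone: closed slide box, 50 x 90 x 32 mm; origin at the centre of its underside
- stopper: bystander, leave alone: rubber stopper, 42 mm across, 30 mm high; origin at the centre of its underside
- wash: bystander, leave alone: white wash bottle, 56 mm across, 150 mm high; origin at the centre of its underside

How it is judged (in metres and radians):
On the way, in this order (a step that is already met when the one before it is completed fails the run):
1. the cap is seated rim-down and level in the port's pocket, and released (horizontal distance between cap_center and port below 0.008 m and z of cap_center in the frame of port between 0.013 and 0.0185 m and angle between cap_center's own z axis and vertical below 0.08 rad and contact force between the fingers and cap below 0.05 N), for 0.2 s.
2. the slide is lifted off the bench in the gripper (height (world z) of slide_center above 0.055 m and contact force between the fingers and slide above 1 N and contact force between slide and reader below 0.05 N), for 0.2 s.
At the end, for the whole second after the job is handed in: Gripper still holds the slide flat on the stage plate (parallel within 0.06 rad, gap 2 mm), centred within 20 mm along and 12 mm across the slope, long side along it within 0.2 rad, plate pressed in 1.5 to 10.5 mm, at rest; cap released, rim down, level, on the pocket floor (all of step 1 and angle between the z axis of slide_center and the z axis of platen_face, either way round below 0.06 rad and angle between slide_center's own z axis and vertical below 1.2 rad and angle between the x axis of slide_center and the x axis of platen_face, either way round below 0.2 rad and z of slide_center in the frame of platen_face between 0.018 and 0.022 m and x of slide_center in the frame of platen_face between -0.02 and 0.02 m and y of slide_center in the frame of platen_face between -0.012 and 0.012 m and value of joint platen between 0.0015 and 0.0105 m and contact force between slide and reader above 1 N and contact force between the fingers and slide above 2 N and linear speed of slide below 0.02 m/s); the arm keeps its last pose, push and grip.
It fails at once if the stage's slope is knocked out of its setting (distance of platen_edge from where it was at the start of the episode above 0.022 m).
It fails at once if a bystander is disturbed (moved over 30 mm) (distance of any of dish, vial, spatula, beaker, reagent, slidebox, stopper, wash from where it was at the start of the episode above 0.03 m).
It also fails if it takes over 58 s, if anything falls off the work surface, if the arm or the gripper's body presses on something with over 40 N, if the wrist force passes 120 N, or if a joint passes its speed limit or range.

## Working session

There is one attempt and no reset: what is moved stays moved. The work goes in short steps, Python scripts to look and compute and a tool call to move; the robot and the scene stay as the last step left them, time stands still between calls to the robot, and variables do not carry over. Pictures are saved under pics/ and viewed, at most 10 in all, crops included, and the job is handed in when it is done.

Besides the shell and the picture viewer there is one more tool, called after "Request:" as name(argument=value, ...) on one line, values as JSON. carry_out: Moves the arm, as the interface text tells. Its arguments: {"type":"object","properties":{"steps":{"type":"array","items":{"type":"array","items":{"type":"number"}}},"grip":{"type":"number"},"grip_force":{"type":"number"}},"required":["steps"]}

```bash
ls; mkdir -p pics; python3 - <<'E'
from station import env, imaging
import cv2
print(env.read_state(), env.hold_point_z)
for n in ("scene","top"):
    f=imaging.grab_frame(n); cv2.imwrite(f"pics/{n}0.png",f["color"])
    print(n,{k:v for k,v in f.items() if k!="color"})
E
```

```text
pics
{'clock': 0.0, 'joints': array([-7.70238539e+01,  2.18396830e+01,  7.43824628e+01, -1.73587162e-03,
        8.38595529e+01, -1.23367859e+01]), 'joint_vel': array([ 0.00773925, -0.10007968, -0.00285192, -0.10574487,  0.11416569,
        0.04116691]), 'joint_torque': array([ 1.88621765e-03, -4.37925196e+01, -2.24559528e+01,  7.14423903e-02,
        3.51625588e-02, -1.22275856e-04]), 'position': array([ 0.23507758, -0.49692446,  0.23816352]), 'eef_rot': array([-1.79919819e+02, -1.57697500e-02,  2.53131079e+01]), 'contact_force': array([-0.25900854, -0.53208728,  0.16470561]), 'wrist_torque': array([ 0.00966552, -0.01612705, -0.00299422]), 'grasp_force': 0.0, 'width': 0.0881171647810679} 0.0187
scene {'fov_y': 52.5195399564672, 'cx': 273.71428229641174, 'cy': 205.25013557747775, 'k1': -0.03652371542259374, 'R': array([[ 0.05698661,  0.99825696, -0.01534851],
       [ 0.68096361, -0.05010678, -0.73060104],
       [-0.73009663,  0.0311827 , -0.68263208]]), 't': array([-0.06712502, -0.3074182 ,  1.66331455])}
top {'fov_y': 48.68429527571942, 'cx': 281.41627416061567, 'cy': 207.29698045097487, 'k1': -0.0017019197255759276, 'R': array([[-0.01853624, -0.99982137,  0.00369385],
       [-0.98876106,  0.01778276, -0.14844304],
       [ 0.14835084, -0.00640391, -0.98891406]]), 't': array([0.03343375, 0.53222981, 1.14824421])}
```

View pics/scene0.png

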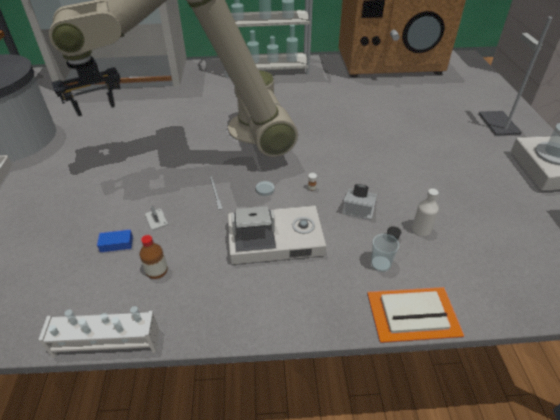

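View pics/top0.png

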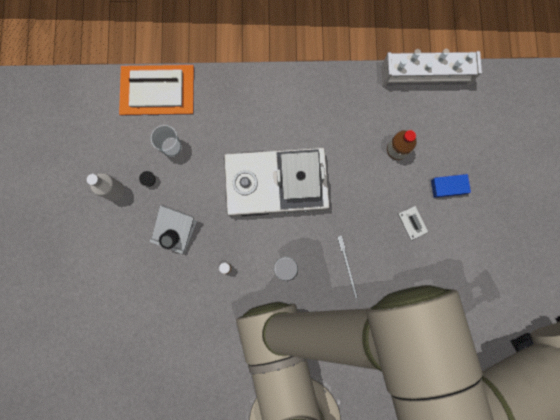

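The scene camera faces the robot, so its right is +y. In the top view the reader is at about (277,182), the port (245,183), the stage (301,175), the stand with the cap (170,238) and the slide (414,223). I'll enlarge these.

```bash
cat > h.py <<'E'
import numpy as np, cv2
def cam(f):
    fl=f["color"].shape[0]/2/np.tan(np.radians(f["fov_y"]/2)); return fl
def ray(f,p):
    d=(np.array(p,float)-[f["cx"],f["cy"]])/cam(f); u=d.copy()
    for _ in range(20): u=d/(1+f["k1"]*(u@u))
    r=f["R"].T@np.r_[u,1]; return -f["R"].T@f["t"], r/np.linalg.norm(r)
def onz(f,p,z):
    o,r=ray(f,p); return o+r*(z-o[2])/r[2]
def tri(f1,p1,f2,p2):
    A=np.zeros((3,3));b=np.zeros(3);L=[ray(f1,p1),ray(f2,p2)]
    for o,r in L:
        M=np.eye(3)-np.outer(r,r);A+=M;b+=M@o
    X=np.linalg.solve(A,b); return X,[np.linalg.norm((np.eye(3)-np.outer(r,r))@(X-o)) for o,r in L]
def proj(f,X):
    c=f["R"]@np.array(X,float)+f["t"];u=c[:2]/c[2];return u*(1+f["k1"]*(u@u))*cam(f)+[f["cx"],f["cy"]]
def crop(img,x,y,w,h,s):
    return cv2.resize(img[y:y+h,x:x+w],None,fx=s,fy=s,interpolation=cv2.INTER_CUBIC)
E
python3 - <<'E'
import cv2,numpy as np
from h import *
t=cv2.imread("pics/top0.png");s=cv2.imread("pics/scene0.png")
M=np.zeros((600,800,3),np.uint8)
def put(im,x,y): M[y:y+im.shape[0],x:x+im.shape[1]]=im
put(crop(t,270,140,66,75,5),0,0)      #330x375 stage top
put(crop(s,225,200,64,64,5),335,0)    #320x320 stage scene
put(crop(t,220,160,45,45,4),0,400)    #port top 180
put(crop(s,288,210,40,32,4),185,400)   #160x128
put(crop(t,146,200,52,56,4),350,376)    #stand 208x224
put(crop(s,338,178,45,45,5),565,376)    #stand 225
put(crop(t,396,204,35,37,4),660,0)    #slide 140x148
put(crop(s,140,202,35,30,4),660,150)
cv2.imwrite("pics/m1.png",M)
E
```

```text
Traceback (most recent call last):
ValueError: could not broadcast input array from shape (225,225,3) into shape (224,225,3)
```

```bash
cat > mos.py <<'E'
import cv2,numpy as np
from h import *
t=cv2.imread("pics/top0.png");s=cv2.imread("pics/scene0.png")
M=np.zeros((600,800,3),np.uint8)
def put(im,x,y): M[y:y+im.shape[0],x:x+im.shape[1]]=im
put(crop(t,270,140,66,75,5),0,0)
put(crop(s,225,200,64,64,5),335,0)
put(crop(t,220,160,45,45,4),0,400)
put(crop(s,288,210,40,32,4),185,400)
put(crop(t,146,200,52,56,4),350,376)
put(crop(s,338,178,45,44,5),565,376)
put(crop(t,396,204,35,37,4),660,0)
put(crop(s,140,202,35,30,4),660,150)
cv2.imwrite("pics/m1.png",M)
E
python3 mos.py
```

```text
(no output)
```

View pics/m1.png

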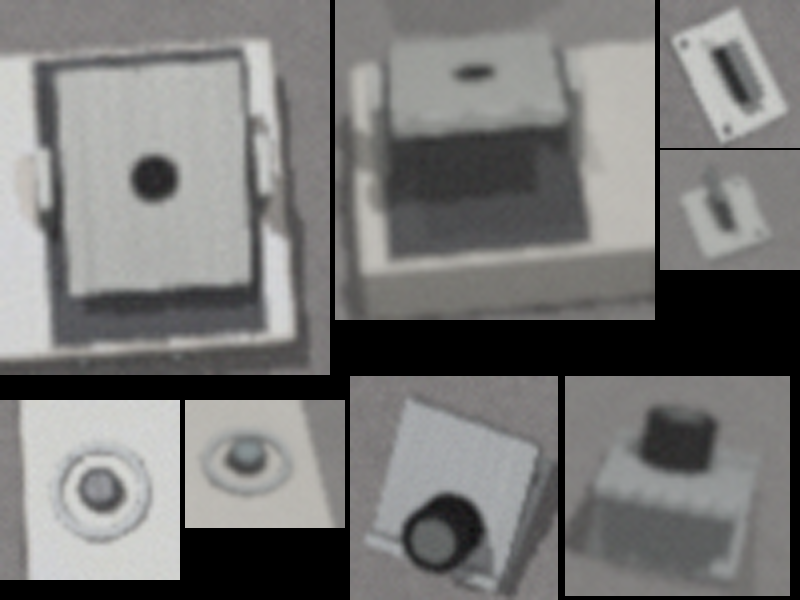

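Mosaic: the plate corners, window, port collar and cap show clearly. In full-image top pixels, the plate corners are at about (280,153), (317,151), (320,198), (284,199) and the window is at (300.5,175.4).

```bash
cat > m.py <<'E'
from station import imaging
from h import *
T=imaging.grab_frame("top");S=imaging.grab_frame("scene")
np.set_printoptions(precision=4,suppress=True)
def c(px,py,X,Y,x0,y0,s): return ((px-X+.5)/s-.5+x0,(py-Y+.5)/s-.5+y0)
st=lambda x,y:c(x,y,0,0,270,140,5); ss=lambda x,y:c(x,y,335,0,225,200,5)
Q={}
for n,a,b in [("UL",(52,67),(570,125)),("UR",(238,57),(390,138)),("LL",(70,298),(548,33)),("LR",(250,290),(392,38)),("W",(154,178),(474,72))]:
    X,e=tri(T,st(*a),S,ss(*b));Q[n]=X;print(n,X,e[0])
up=(Q["UL"]+Q["UR"]-Q["LL"]-Q["LR"])/2;print("up",up,np.linalg.norm(up),"slope",np.arctan2(up[2],np.hypot(*up[:2])),"yaw",np.degrees(np.arctan2(up[1],up[0])),"w",np.linalg.norm(Q["UL"]-Q["UR"]))
# height-free: window is disc 24mm
print("port top z.056",onz(T,c(101,493,0,400,220,160,4),.056),"scene",onz(S,c(246,462,185,400,288,210,4),.056))
# masks
def blob(f,box,lo,hi,sat=60):
    x,y,w,h=box;im=f["color"][y:y+h,x:x+w];g=cv2.cvtColor(im,cv2.COLOR_BGR2HSV)
    m=((g[...,2]>=lo)&(g[...,2]<=hi)&(g[...,1]<sat)).astype(np.uint8)
    cs,_=cv2.findContours(m,cv2.RETR_EXTERNAL,cv2.CHAIN_APPROX_NONE);k=max(cs,key=cv2.contourArea)
    return k.reshape(-1,2)+[x,y]
k=blob(T,(396,204,35,37),165,255);r=cv2.minAreaRect(k.astype(np.float32));print("slide px",r)
b=cv2.boxPoints(r);P=[onz(T,p,.006) for p in b];ctr=np.mean(P,0);print("slide",ctr,[np.linalg.norm(P[i]-P[i-1]) for i in range(4)],[np.degrees(np.arctan2(*(P[i]-P[i-1])[1::-1])) for i in range(4)])
k=blob(S,(140,202,35,30),150,255);r=cv2.minAreaRect(k.astype(np.float32));print("slide scene c",onz(S,r[0],.006),r)
kt=blob(T,(146,220,40,36),0,60,255);ks=blob(S,(338,178,40,25),0,75,255)
for n,k in(("ct",kt),("cs",ks)):
    m=cv2.moments(k.reshape(-1,1,2));print(n,m["m10"]/m["m00"],m["m01"]/m["m00"],cv2.boundingRect(k))
mt=cv2.moments(kt);ms=cv2.moments(ks)
print("cap sil",tri(T,(mt["m10"]/mt["m00"],mt["m01"]/mt["m00"]),S,(ms["m10"]/ms["m00"],ms["m01"]/ms["m00"])))
bt=lambda x,y:c(x,y,350,376,146,200,4)
print("captop",tri(T,bt(432,543),S,c(681,413,565,376,338,178,5)))
print("board top edge",onz(T,bt(408,400),.075),onz(T,bt(540,447),.075),"ledge",onz(T,bt(368,540),.02),onz(T,bt(495,587),.02))
E
python3 m.py
```

```text
UL [0.6544 0.0257 0.1186] 0.0005100160613764675
UR [ 0.6577 -0.0662  0.1191] 0.0009139216331324112
LL [0.5463 0.0185 0.0835] 0.0002963435960548815
LR [ 0.5481 -0.0699  0.0873] 0.0005608859618216207
W [ 0.6007 -0.0233  0.1083] 0.00022688895153938717
up [0.1088 0.0054 0.0334] 0.11398878847931829 slope 0.2977620236297038 yaw 2.8575120338476645 w 0.09199880137498478
port top z.056 [0.5948 0.1156 0.056 ] scene [0.6016 0.1154 0.056 ]
slide px ((412.9000244140625, 222.300048828125), (29.06888198852539, 18.335756301879883), 63.43495178222656)
slide [ 0.492  -0.3205  0.006 ] [np.float64(0.0752865157210533), np.float64(0.04923360456254971), np.float64(0.07551024733586828), np.float64(0.04882323186877919)] [np.float64(23.5820791387983), np.float64(-64.71817749817806), np.float64(-156.72477395220275), np.float64(115.03472744194193)]
slide scene c [ 0.4915 -0.3201  0.006 ] ((155.7054901123047, 218.04794311523438), (17.439130783081055, 17.205047607421875), 69.44395446777344)
ct 168.8627049180328 238.952868852459 (159, 230, 20, 19)
cs 360.05436337625173 190.97711015736766 (353, 185, 15, 12)
cap sil (array([0.4565, 0.3087, 0.0438]), [np.float64(0.00032936410855098836), np.float64(0.000329364108550872)])
captop (array([0.449 , 0.3108, 0.0616]), [np.float64(0.0007253065732701242), np.float64(0.000725306573270165)])
board top edge [0.5371 0.3248 0.075 ] [0.5062 0.2427 0.075 ] ledge [0.4551 0.3628 0.02  ] [0.4235 0.2808 0.02  ]
```

```bash
cat > m2.py <<'E'
from station import imaging
from h import *
np.set_printoptions(precision=4,suppress=True)
def avg(n,k=5):
    F=[imaging.grab_frame(n) for _ in range(k)];f=F[0];f["color"]=np.mean([x["color"] for x in F],0);return f
T=avg("top");S=avg("scene")
cv2.imwrite("pics/Ta.png",T["color"]);cv2.imwrite("pics/Sa.png",S["color"])
def edge(f,p,q,half=4,n=25):
    # subpixel line of strongest gradient near segment p-q, trimmed by 15% each end
    g=cv2.cvtColor(f["color"].astype(np.float32),cv2.COLOR_BGR2GRAY);p,q=map(np.array,(p,q));d=(q-p)/np.linalg.norm(q-p);nn=np.array([-d[1],d[0]])
    s=np.arange(-half,half+.01,.25);P=[]
    for a in np.linspace(.12,.88,n):
        c=(p+a*(q-p))+s[:,None]*nn
        v=cv2.remap(g,c[None,:,0].astype(np.float32),c[None,:,1].astype(np.float32),cv2.INTER_LINEAR)[0]
        w=np.abs(np.gradient(np.convolve(np.pad(v,3,'edge'),np.ones(7)/7,'valid')));i=w.argmax();m=slice(max(0,i-4),i+5)
        P.append(p+a*(q-p)+nn*(w[m]@s[m]/w[m].sum()))
    P=np.float32(P);vx,vy,x,y=cv2.fitLine(P,cv2.DIST_HUBER,0,.01,.01).ravel();return np.array([x,y]),np.array([vx,vy])
def isect(a,b):
    t=np.linalg.solve(np.c_[a[1],-b[1]],b[0]-a[0]);return a[0]+t[0]*a[1]
def quad(f,c):
    E=[edge(f,c[i],c[(i+1)%4]) for i in range(4)];return [isect(E[i-1],E[i]) for i in range(4)]
cv=lambda L,x0,y0,s,X:[((x-X+.5)/s-.5+x0,(y+.5)/s-.5+y0) for x,y in L]
t=quad(T,cv([(52,67),(238,57),(250,290),(70,298)],270,140,5,0))
s=quad(S,cv([(570,125),(390,138),(392,38),(548,33)],225,200,5,335))
print(np.array(t),np.array(s))
Q=[tri(T,a,S,b) for a,b in zip(t,s)];[print(*q) for q in Q];Q=[q[0] for q in Q]
up=(Q[0]+Q[1]-Q[2]-Q[3])/2;print("len",np.linalg.norm(up),"slope",np.arctan2(up[2],np.hypot(*up[:2])),"yaw",np.degrees(np.arctan2(up[1],up[0])),"w",np.linalg.norm(Q[0]-Q[1]),np.linalg.norm(Q[2]-Q[3]),"ctr",np.mean(Q,0))
def dark(f,c,r,th):
    x,y=int(c[0])-r,int(c[1])-r;g=f["color"][y:y+2*r+1,x:x+2*r+1].mean(2);w=np.clip(th-g,0,None);Y,X=np.mgrid[0:2*r+1,0:2*r+1];return ((w*X).sum()/w.sum()+x,(w*Y).sum()/w.sum()+y)
a=dark(T,(300.5,175.4),8,120);b=dark(S,(252.5,214),5,110);print("win",a,b,tri(T,a,S,b))
a=dark(T,(245,182),6,170);b=dark(S,(303,223.5),5,160);print("barrel",a,b,tri(T,a,S,b), onz(T,a,.062))
M=np.zeros((600,800,3),np.uint8)
M[:400,:400]=crop(T["color"].astype(np.uint8),225,163,40,40,10);M[:400,400:]=crop(S["color"].astype(np.uint8),284,204,40,40,10)
cv2.imwrite("pics/m2.png",M[:400])
E
python3 m2.py
```

```text
[[280.0827 153.7155]
 [318.5533 151.5674]
 [322.4345 196.182 ]
 [283.2524 198.3459]] [[275.2549 223.8178]
 [235.5415 227.2593]
 [233.3884 208.0769]
 [267.532  205.4697]]
[0.6526 0.0304 0.1192] [np.float64(0.005402020885121917), np.float64(0.005402020885121913)]
[ 0.6565 -0.068   0.1178] [np.float64(0.0006332778545876205), np.float64(0.0006332778545876022)]
[ 0.5514 -0.0771  0.0876] [np.float64(0.0004434999378287785), np.float64(0.0004434999378287785)]
[0.5478 0.0194 0.0876] [np.float64(0.00035526109669279786), np.float64(0.0003552610966927962)]
len 0.10988553653245212 slope 0.285158427805206 yaw 5.454152478044362 w 0.09855539160993701 0.09662886180795882 ctr [ 0.6021 -0.0238  0.103 ]
win (np.float64(300.3936689103502), np.float64(175.22311644392417)) (np.float64(252.41799915098343), np.float64(214.08249610867412)) (array([ 0.6007, -0.0233,  0.108 ]), [np.float64(0.0002426819664886879), np.float64(0.0002426819664886958)])
barrel (np.float64(245.25419797287077), np.float64(182.70987343048762)) (np.float64(302.95066121002964), np.float64(223.98848608862963)) (array([0.5956, 0.1155, 0.0543]), [np.float64(0.0008042922389046506), np.float64(0.0008042922389046749)]) [0.5939 0.1142 0.062 ][ WARN:0@18.114] global loadsave.cpp:1063 imwrite_ Unsupported depth image for selected encoder is fallbacked to CV_8U.
```

View pics/m2.png

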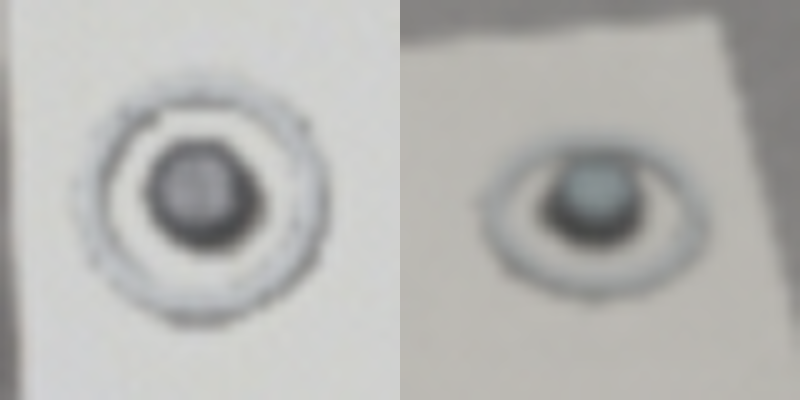

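The crop shows the light barrel top at about (203,188) and the collar centre at about (204,203) in the top view. In the scene view they are at (195,187) and (194,218). The scene's front plate edge includes the plate's thickness, so the slope estimate needs fixing.

```bash
cat > m3.py <<'E'
from station import imaging
from h import *
np.set_printoptions(precision=4,suppress=True)
T=imaging.grab_frame("top");S=imaging.grab_frame("scene")
tt=lambda x,y:((x+.5)/10-.5+225,(y+.5)/10-.5+163); sc=lambda x,y:((x+.5)/10-.5+284,(y+.5)/10-.5+204)
print("barreltop",tri(T,tt(203,188),S,sc(195,187)));print("collar",tri(T,tt(204,203),S,sc(194,218)))
W=np.array([.6007,-.0233,.108])
ta=cv2.imread("pics/Ta.png");sa=cv2.imread("pics/Sa.png")
M=np.zeros((600,800,3),np.uint8);M[:600,:400]=crop(ta,275,145,50,60,8)[:600,:400][:600] if 0 else 0
A=crop(ta,275,145,50,60,8);B=crop(sa,230,200,50,40,8);M[:480,:400]=A;M[:320,400:]=B
for s,col in((.30,(0,0,255)),(.38,(0,255,0)),(.46,(255,0,0))):
    y=np.radians(2.5);u=np.array([np.cos(y)*np.cos(s),np.sin(y)*np.cos(s),np.sin(s)]);v=np.array([-np.sin(y),np.cos(y),0])
    C=[W+a*.055*u+b*.045*v for a,b in((1,1),(1,-1),(-1,-1),(-1,1))]
    for f,x0,y0,X in((T,275,145,0),(S,230,200,400)):
        p=np.array([(proj(f,c)-[x0,y0]+.5)*8-.5 for c in C])+[X,0];cv2.polylines(M,[p.round().astype(int)],True,col,1)
        print(s,p.round(0).tolist())
cv2.imwrite("pics/m3.png",M[:480])
E
python3 m3.py
```

```text
barreltop (array([0.5973, 0.1156, 0.063 ]), [np.float64(0.0005276125355394411), np.float64(0.0005276125355394423)])
collar (array([0.5962, 0.1161, 0.0495]), [np.float64(0.0002847558874397853), np.float64(0.0002847558874397994)])
0.3 [[48.0, 73.0], [345.0, 55.0], [362.0, 415.0], [69.0, 433.0]]
0.3 [[728.0, 181.0], [451.0, 204.0], [447.0, 56.0], [702.0, 36.0]]
0.38 [[48.0, 74.0], [346.0, 56.0], [360.0, 413.0], [68.0, 430.0]]
0.38 [[728.0, 169.0], [450.0, 192.0], [448.0, 68.0], [703.0, 47.0]]
0.46 [[49.0, 76.0], [348.0, 58.0], [358.0, 409.0], [68.0, 427.0]]
0.46 [[727.0, 157.0], [449.0, 179.0], [449.0, 79.0], [703.0, 59.0]]
```

View pics/m3.png

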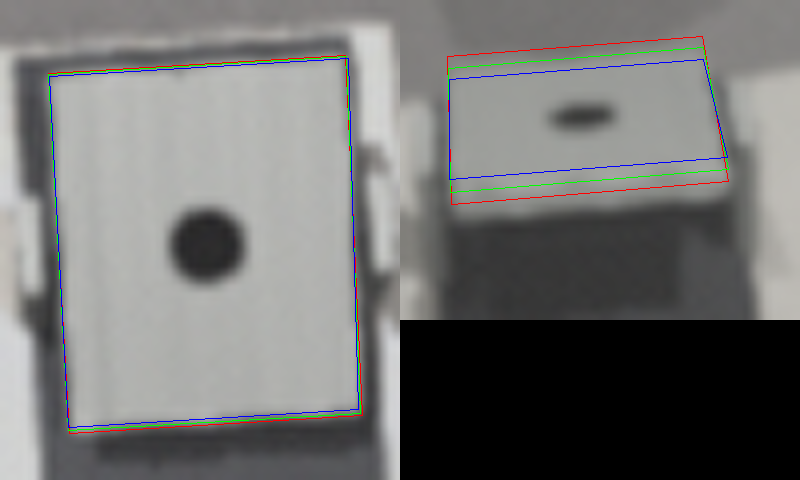

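Slope 0.38 fits both views. The port is at (0.5965, 0.1158) with its floor at about 0.050. Next come the motion helper and the approach.

```bash
cat > go.py <<'E'
import sys,numpy as np
from station import env
from scipy.spatial.transform import Rotation as R
# usage: go.py x y z yaw pitch(deg)  -> shift+rotvec in tool axes from the present pose
def rel(pos,yaw,pitch,s=None):
    s=s or env.read_state();Rc=R.from_euler("xyz",s["eef_rot"],degrees=True)
    Rt=R.from_euler("xyz",[180,pitch,yaw],degrees=True)
    return Rc.inv().apply(np.array(pos)-s["position"]),(Rc.inv()*Rt).as_rotvec()
if __name__=="__main__":
    np.set_printoptions(precision=4,suppress=True)
    a=list(map(float,sys.argv[1:]));s=env.read_state();d,w=rel(a[:3],a[3],a[4],s)
    print("t",s["clock"],s["position"],s["eef_rot"],"j",s["joints"].round(0));print("F",s["contact_force"],"w",s["width"],s["grasp_force"])
    print("shift",d,"rot",w,"calls",np.linalg.norm(d)/.2,np.degrees(np.linalg.norm(w))/35)
E
python3 go.py .40 0 .25 92 0
```

```text
t 0.8 [ 0.2352 -0.4972  0.2388] [-180.       -0.002    25.3144] j [-77.  22.  74.   0.  84. -12.]
F [ 0.2736  0.3239 -0.7865] w 0.08829168279981138 0.0
shift [ 0.3616 -0.3789 -0.0112] rot [ 0.     -0.     -1.1639] calls 2.619429506935216 1.9053035056336898
```

Request:
carry_out(steps=[[0.024, -0.026, 0, 0, 0, 0], [0.05, -0.053, 0, 0, 0, 0], [0.078, -0.082, 0, 0, 0, 0], [0.106, -0.111, 0, 0, 0, 0], [0.134, -0.14, 0, 0, 0, 0]])

```text
clock: 1.22
position: [0.2966, -0.3116, 0.2387]
eef_rot: [180.0, -0.0, 25.3]
contact_force: [0.5, 0.3, 1.1]
width: 0.0878
grasp_force: 0.0
```

Request:
carry_out(steps=[[0.028, -0.029, 0, 0, 0, -0.1], [0.056, -0.058, 0, 0, 0, -0.22], [0.084, -0.087, 0, 0, 0, -0.34], [0.112, -0.116, 0, 0, 0, -0.46], [0.14, -0.145, 0, 0, 0, -0.58]])

```text
clock: 1.63
position: [0.3611, -0.1205, 0.239]
eef_rot: [180.0, 0.0, 58.9]
contact_force: [0.3, -0.6, -0.2]
width: 0.0879
grasp_force: 0.0
```

```bash
python3 go.py .4194 .3224 .1265 159.2 25.8;python3 go.py .40 0.15 .24 110 8
```

```text
t 1.6333 [ 0.3611 -0.1205  0.239 ] [179.9542   0.0017  58.8538] j [-36.   4.  98.   0.  77.  -5.]
F [ 0.2854 -0.6428 -0.2075] w 0.087865339471852 0.0
shift [ 0.4092 -0.1793  0.1124] rot [-0.393  -0.3275 -1.7184] calls 2.3035017798283333 2.935061630716539
t 1.6333 [ 0.3611 -0.1205  0.239 ] [179.9542   0.0017  58.8538] j [-36.   4.  98.   0.  77.  -5.]
F [ 0.2854 -0.6428 -0.2075] w 0.087865339471852 0.0
shift [ 0.2517 -0.1066 -0.0011] rot [-0.0616 -0.1298 -0.8912] calls 1.3665619405704195 1.4778013847958715
```

Request:
carry_out(steps=[[0.036, -0.014, 0, -0.01, -0.02, -0.12], [0.072, -0.029, 0, -0.02, -0.04, -0.24], [0.108, -0.043, 0, -0.03, -0.06, -0.36], [0.144, -0.058, 0, -0.03, -0.08, -0.48], [0.18, -0.075, 0, -0.04, -0.09, -0.6]])

```text
clock: 2.05
position: [0.3911, 0.0723, 0.2391]
eef_rot: [179.3, 5.6, 93.3]
contact_force: [1.2, -0.3, 0.3]
width: 0.0879
grasp_force: 0.0
```

```bash
python3 go.py .4194 .3224 .1465 159.2 25.8
```

```text
t 2.05 [0.3911 0.0723 0.2391] [179.3028   5.5849  93.2524] j [-3.  6. 96. -6. 76. -5.]
F [ 1.1875 -0.2542  0.2726] w 0.08787041527284183 0.0
shift [0.2559 0.0416 0.0685] rot [-0.302  -0.306  -1.1149] calls 1.3408086568067856 1.9560368435268487
```

Request:
carry_out(steps=[[0.028, 0.004, 0.006, -0.03, -0.03, -0.11], [0.056, 0.008, 0.012, -0.06, -0.06, -0.22], [0.084, 0.012, 0.018, -0.09, -0.09, -0.33], [0.112, 0.016, 0.024, -0.12, -0.12, -0.44], [0.14, 0.02, 0.03, -0.15, -0.15, -0.55]])

```text
clock: 2.47
position: [0.4042, 0.2094, 0.1955]
eef_rot: [176.4, 15.6, 124.9]
contact_force: [-0.3, 0.6, 0.0]
width: 0.088
grasp_force: 0.0
```

```bash
python3 go.py .4194 .3224 .1265 159.2 25.8
```

```text
t 2.4667 [0.4042 0.2094 0.1955] [176.4046  15.6198 124.9139] j [ 20.  13.  97. -16.  63.  -9.]
F [-0.2531  0.5572  0.0172] w 0.08796774320781399 0.0
shift [0.0995 0.0742 0.0486] rot [-0.1509 -0.1545 -0.565 ] calls 0.6663992571466851 0.9902841405050988
```

Request:
carry_out(steps=[[0.02, 0.015, 0.01, -0.03, -0.03, -0.113], [0.04, 0.03, 0.02, -0.06, -0.06, -0.226], [0.06, 0.045, 0.029, -0.09, -0.093, -0.339], [0.08, 0.06, 0.039, -0.12, -0.124, -0.452], [0.0995, 0.0742, 0.0486, -0.151, -0.1545, -0.565]])

```text
clock: 2.88
position: [0.42, 0.3223, 0.1261]
eef_rot: [-180.0, 25.8, 159.2]
contact_force: [0.2, -0.9, 1.3]
width: 0.088
grasp_force: 0.0
```

```bash
python3 go.py .4588 .3074 .0392 159.2 25.8; python3 - <<'E'
from station import imaging
from h import *
T=imaging.grab_frame("top");S=imaging.grab_frame("scene")
M=np.zeros((420,800,3),np.uint8)
M[:400,:400]=crop(T["color"],120,190,100,100,4);M[:400,400:]=crop(S["color"],318,155,80,80,5)
cv2.imwrite("pics/m4.png",M)
E
```

```text
t 2.8833 [0.42   0.3223 0.1261] [-179.9877   25.7739  159.2133] j [ 34.  24.  97. -29.  47. -17.]
F [ 0.2186 -0.8837  1.2814] w 0.08796590059997773 0.0
shift [ 0.0004 -0.0001  0.0963] rot [-0.0001 -0.0005  0.0002] calls 0.48164881671139015 0.0008398681028686566
```

View pics/m4.png

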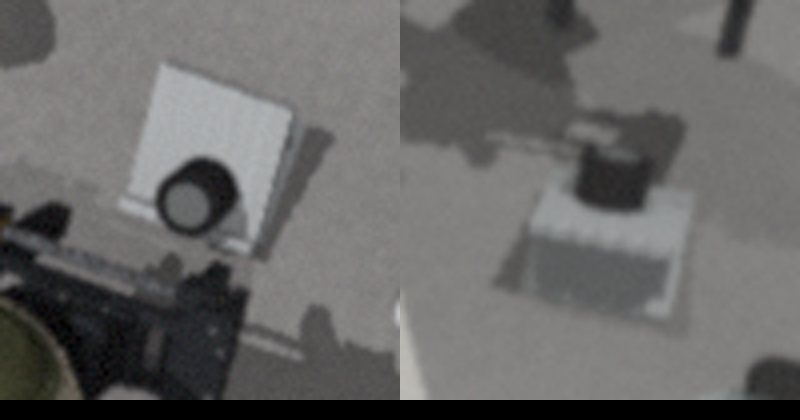

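The gripper stands above the cap with its fingers straddling it across the slope. I'll descend along the tool axis and close.

Request:
carry_out(steps=[[0, 0, 0.02, 0, 0, 0], [0, 0, 0.04, 0, 0, 0], [0, 0, 0.06, 0, 0, 0], [0, 0, 0.08, 0, 0, 0], [0, 0, 0.096, 0, 0, 0]])

```text
clock: 3.4
position: [0.4597, 0.3044, 0.0399]
eef_rot: [179.9, 25.7, 158.6]
contact_force: [0.2, -0.5, -1.5]
width: 0.0884
grasp_force: 0.0
```

Request:
carry_out(steps=[[0, 0, 0, 0, 0, 0], [0, 0, 0, 0, 0, 0], [0, 0, 0, 0, 0, 0], [0, 0, 0, 0, 0, 0], [0, 0, 0, 0, 0, 0]], grip=1, grip_force=12)

```text
clock: 3.82
position: [0.4589, 0.3059, 0.0413]
eef_rot: [179.9, 25.7, 158.8]
contact_force: [-0.2, 0.2, 1.0]
width: 0.0566
grasp_force: 0.0
```

Request:
carry_out(steps=[[0, 0, 0, 0, 0, 0], [0, 0, 0, 0, 0, 0], [0, 0, 0, 0, 0, 0], [0, 0, 0, 0, 0, 0], [0, 0, 0, 0, 0, 0]])

```text
clock: 4.23
position: [0.4588, 0.3059, 0.0407]
eef_rot: [179.9, 25.7, 158.8]
contact_force: [-3.0, 1.6, 6.0]
width: 0.044
grasp_force: 12.0
```

```bash
python3 go.py .4588 .3074 .0392 159.2 25.8; python3 - <<'E'
from station import imaging
from h import *
T=imaging.grab_frame("top");S=imaging.grab_frame("scene")
M=np.zeros((420,800,3),np.uint8)
M[:400,:400]=crop(T["color"],130,200,80,80,5);M[:400,400:]=crop(S["color"],318,155,80,80,5)
cv2.imwrite("pics/m5.png",M)
E
```

```text
t 4.2333 [0.4588 0.3059 0.0407] [179.937   25.7131 158.8266] j [ 30.  33.  99. -35.  36. -12.]
F [-3.0418  1.615   6.0307] w 0.04401227473408357 12.026692132931203
shift [0.0012 0.0014 0.0011] rot [-0.0017 -0.0015 -0.0059] calls 0.010637363181873312 0.01032041666825128
```

View pics/m5.png

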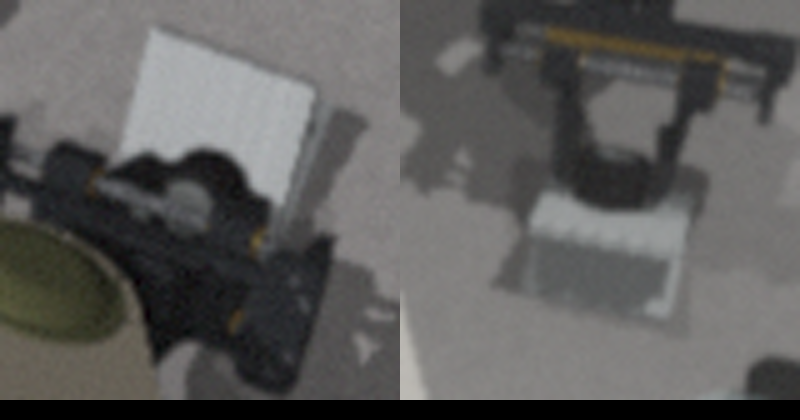

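The width is 44.0 mm, so the cap is gripped across its diameter. I'll lift along the tool axis.

Request:
carry_out(steps=[[0, 0, -0.01, 0, 0, 0], [0, 0, -0.03, 0, 0, 0], [0, 0, -0.06, 0, 0, 0], [0, 0, -0.09, 0, 0, 0], [0, 0, -0.12, 0, 0, 0]])

```text
clock: 4.75
position: [0.4092, 0.3245, 0.1497]
eef_rot: [180.0, 25.6, 158.8]
contact_force: [0.5, 0.7, -1.0]
width: 0.0442
grasp_force: 12.0
```

```bash
python3 go.py .5965 .1158 .16 92.5 0
```

```text
t 4.75 [0.4092 0.3245 0.1497] [179.9985  25.624  158.8436] j [ 35.  22.  96. -28.  51. -18.]
F [ 0.5453  0.6842 -0.9861] w 0.04419469687965937 12.005416827014415
shift [-0.2299 -0.127   0.0988] rot [0.2587 0.3958 1.1377] calls 1.4029385209526584 2.0168316038804774
```

Request:
carry_out(steps=[[-0.023, -0.013, 0.008, 0.026, 0.04, 0.113], [-0.046, -0.025, 0.016, 0.052, 0.08, 0.226], [-0.069, -0.038, 0.024, 0.078, 0.12, 0.34], [-0.092, -0.051, 0.032, 0.104, 0.16, 0.452], [-0.115, -0.064, 0.04, 0.13, 0.2, 0.565]])

```text
clock: 5.17
position: [0.5003, 0.2205, 0.1629]
eef_rot: [176.1, 12.6, 124.8]
contact_force: [-0.0, -0.5, -0.9]
width: 0.0442
grasp_force: 12.0
```

```bash
python3 go.py .5965 .1158 .12 92.5 0
```

```text
t 5.1667 [0.5003 0.2205 0.1629] [176.1323  12.576  124.7696] j [ 16.  23.  86. -12.  63. -14.]
F [-0.0453 -0.4582 -0.9027] w 0.04424469834586021 12.000193900967133
shift [-0.1282  0.0144  0.0736] rot [0.1273 0.1947 0.5681] calls 0.7425618693104475 1.0049592330391444
```

Request:
carry_out(steps=[[-0.026, 0.003, 0.015, 0.025, 0.039, 0.114], [-0.051, 0.006, 0.029, 0.051, 0.078, 0.227], [-0.077, 0.009, 0.044, 0.076, 0.117, 0.341], [-0.102, 0.011, 0.059, 0.102, 0.156, 0.454], [-0.1282, 0.0144, 0.0736, 0.1273, 0.1947, 0.5681]])

```text
clock: 5.58
position: [0.5972, 0.1159, 0.1197]
eef_rot: [-180.0, 0.0, 92.5]
contact_force: [0.9, 0.4, -0.3]
width: 0.044
grasp_force: 12.0
```

Request:
carry_out(steps=[[0, 0, 0, 0, 0, 0], [0, 0, 0, 0, 0, 0], [0, 0, 0, 0, 0, 0], [0, 0, 0, 0, 0, 0], [0, 0, 0, 0, 0, 0]])

```text
clock: 6.0
position: [0.5961, 0.1179, 0.1204]
eef_rot: [179.9, 0.2, 92.9]
contact_force: [0.5, -0.1, -0.1]
width: 0.0442
grasp_force: 12.0
```

```bash
python3 go.py .5965 .1158 .08 92.5 0; python3 - <<'E'
from station import imaging
from h import *
T=imaging.grab_frame("top");S=imaging.grab_frame("scene")
p=[.5965,.1158,.12]
print(proj(T,p),proj(S,p))
M=np.zeros((500,800,3),np.uint8)
M[:,:400]=crop(T["color"],205,140,80,100,5);M[:,400:]=crop(S["color"],270,155,80,100,5)
cv2.imwrite("pics/m6.png",M)
E
```

```text
t 6.0 [0.5961 0.1179 0.1204] [179.8939   0.1601  92.8853] j [ 0. 33. 75. -0. 72. -3.]
F [ 0.4836 -0.1076 -0.0589] w 0.0441958720427438 12.007802179796272
shift [-0.002   0.0002  0.0404] rot [0.0019 0.0028 0.0067] calls 0.20231794485670543 0.012303382398451083
[242.79751263 176.83703709] [303.56336819 207.21311447]
```

View pics/m6.png

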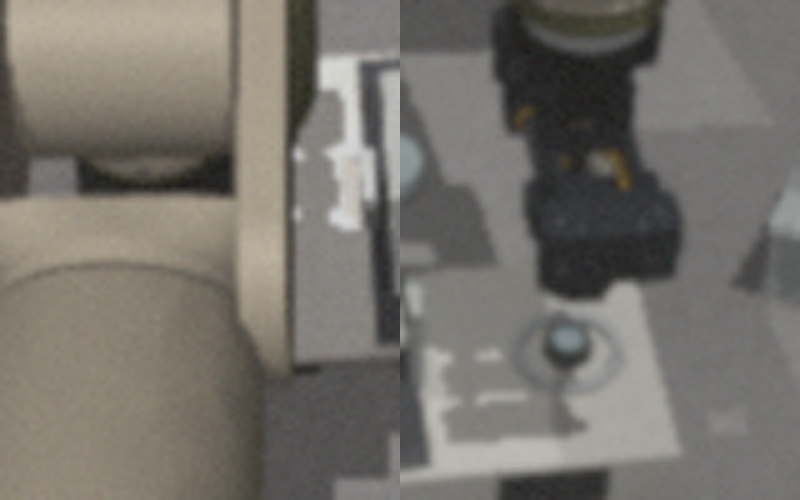

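The scene view shows the dark finger and cap above the port, with the collar at about (568,352) in the crop. I'll measure the cap's lateral extent numerically.

```bash
python3 - <<'E'
from station import imaging
from h import *
S=imaging.grab_frame("scene");g=S["color"].mean(2)
for r in range(200,217):
    c=np.where(g[r,285:340]<70)[0]+285; print(r,(c.min(),c.max(),len(c)) if len(c) else None)
th=np.linspace(0,6.28,60)
for z in(.111,.143):
    P=np.array([proj(S,[.596+.022*np.cos(a),.1179+.022*np.sin(a),z]) for a in th]);print(z,P.min(0),P.max(0))
print(*(g[r,296:330].astype(int) for r in(206,209,212)),sep="\n")
E
```

```text
200 (np.int64(296), np.int64(325), 30)
201 (np.int64(296), np.int64(325), 30)
202 (np.int64(297), np.int64(325), 29)
203 (np.int64(298), np.int64(325), 28)
204 (np.int64(298), np.int64(325), 28)
205 (np.int64(298), np.int64(325), 28)
206 (np.int64(298), np.int64(324), 27)
207 (np.int64(298), np.int64(324), 27)
208 (np.int64(298), np.int64(324), 27)
209 (np.int64(298), np.int64(324), 27)
210 (np.int64(298), np.int64(322), 25)
211 (np.int64(298), np.int64(311), 14)
212 (np.int64(298), np.int64(310), 13)
213 (np.int64(301), np.int64(309), 9)
214 (np.int64(303), np.int64(308), 6)
215 None
216 None
0.111 [296.10573744 203.94769205] [312.31674093 215.12131952]
0.143 [296.35226111 195.27366856] [312.87586496 206.41642827]
[114  86  50  42  44  42  41  39  45  43  45  39  39  43  43  40  43  43
  43  43  41  44  44  48  50  46  44  42  53  80 102 111 114 112]
[117  84  50  43  42  45  50  46  42  39  41  43  43  47  43  41  43  40
  44  41  43  41  43  45  44  43  43  48  64  93 109 114 114 115]
[117  93  65  54  48  40  41  40  43  40  38  40  42  40  51  78 119 137
 151 154 149 127 110 109 109 108 109 111 112 113 112 110 114 110]
```

The cap sits about 1.4 mm left of the TCP and the arm settled 2 mm left, so I'll shift −3 mm in tool x and descend to just above the collar.

Request:
carry_out(steps=[[-0.001, 0, 0.009, 0, 0, 0], [-0.002, 0, 0.018, 0, 0, 0.0], [-0.003, 0, 0.027, 0.001, 0.002, 0], [-0.0033, 0, 0.036, 0.002, 0.003, 0], [-0.0033, 0, 0.045, 0.002, 0.003, 0]])

```text
clock: 6.57
position: [0.5968, 0.113, 0.0733]
eef_rot: [-179.9, -0.0, 92.7]
contact_force: [0.3, 0.1, -0.9]
width: 0.0443
grasp_force: 12.0
```

Request:
carry_out(steps=[[0, 0, 0, 0, 0, 0], [0, 0, 0.001, 0, 0, 0], [0, 0, 0.002, 0, 0, 0], [0, 0, 0.003, 0, 0, 0], [0, 0, 0.004, 0, 0, 0]])

```text
clock: 6.98
position: [0.5972, 0.1132, 0.0711]
eef_rot: [180.0, -0.0, 92.7]
contact_force: [0.2, -0.5, -0.6]
width: 0.0443
grasp_force: 12.0
```

Request:
carry_out(steps=[[0, 0, 0.001, 0, 0, 0], [0, 0, 0.002, 0, 0, 0], [0, 0, 0.003, 0, 0, 0], [0, 0, 0.004, 0, 0, 0], [0, 0, 0.005, 0, 0, 0]])

```text
clock: 7.4
position: [0.597, 0.1132, 0.0656]
eef_rot: [-180.0, -0.0, 92.7]
contact_force: [0.6, 0.0, 0.1]
width: 0.0441
grasp_force: 12.0
```

```bash
python3 go.py .5965 .1145 .059 92.9 0; python3 - <<'E'
from station import imaging
from h import *
S=imaging.grab_frame("scene");g=S["color"].mean(2)
M=crop(S["color"],270,175,80,80,7);cv2.imwrite("pics/m7.png",M)
E
```

```text
t 7.4 [0.597  0.1132 0.0656] [-179.9544   -0.0111   92.7475] j [-0. 37. 78.  0. 65. -3.]
F [0.5836 0.0352 0.0874] w 0.04414207249323632 12.007878575386712
shift [ 0.0013 -0.0004  0.0066] rot [-0.0008 -0.0002 -0.0027] calls 0.03392267203729648 0.004559131712841748
```

View pics/m7.png

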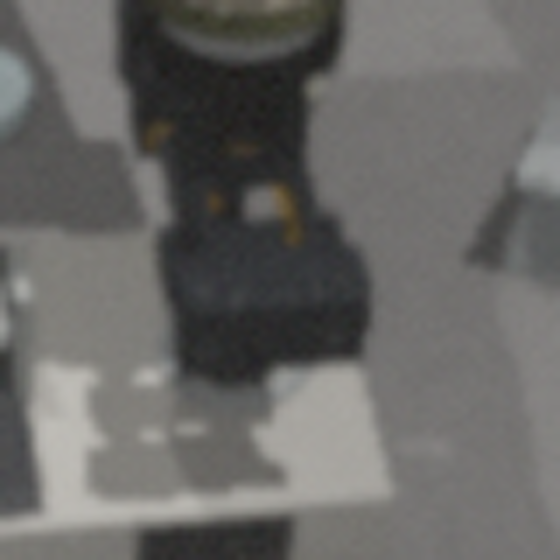

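No contact yet. The cap is over the port (the collar's right side shows at about (290,378)), so I'll trim 1 mm and go on down slowly.

Request:
carry_out(steps=[[0.001, 0, 0.001, 0, 0, 0], [0.001, 0, 0.002, 0, 0, 0], [0.001, 0, 0.003, 0, 0, 0], [0.001, 0, 0.004, 0, 0, 0], [0.001, 0, 0.004, 0, 0, 0]])

```text
clock: 7.87
position: [0.5968, 0.1142, 0.0615]
eef_rot: [-179.9, -0.0, 92.7]
contact_force: [0.6, -0.9, -0.5]
width: 0.0441
grasp_force: 12.0
```

Request:
carry_out(steps=[[0, 0, 0.001, 0, 0, 0], [0, 0, 0.0015, 0, 0, 0], [0, 0, 0.002, 0, 0, 0], [0, 0, 0.0025, 0, 0, 0], [0, 0, 0.0025, 0, 0, 0]])

```text
clock: 8.28
position: [0.5969, 0.1142, 0.0599]
eef_rot: [-180.0, -0.0, 92.7]
contact_force: [-1.6, -0.0, 5.1]
width: 0.0443
grasp_force: 12.0
```

Contact at TCP z 0.060 matches the rim being on the floor (0.050). I'll release and back off upward.

Request:
carry_out(steps=[[0, 0, 0, 0, 0, 0], [0, 0, 0, 0, 0, 0], [0, 0, 0, 0, 0, 0], [0, 0, 0, 0, 0, 0], [0, 0, 0, 0, 0, 0]], grip=0)

```text
clock: 8.7
position: [0.5969, 0.1142, 0.0591]
eef_rot: [-179.9, -0.0, 92.7]
contact_force: [-0.6, -0.0, -1.2]
width: 0.0751
grasp_force: 0.0
```

Request:
carry_out(steps=[[0, 0, -0.002, 0, 0, 0], [0, 0, -0.015, 0, 0, 0], [0, 0, -0.045, 0, 0, 0], [0, 0, -0.08, 0, 0, 0], [0, 0, -0.12, 0, 0, 0]])

```text
clock: 9.12
position: [0.5963, 0.1141, 0.1797]
eef_rot: [-179.8, -0.0, 92.7]
contact_force: [0.1, 0.3, 0.6]
width: 0.0883
grasp_force: 0.0
```

Request:
carry_out(steps=[[-0.03, 0, -0.01, 0, 0, 0], [-0.07, 0, -0.02, 0, 0, 0], [-0.11, 0, -0.03, 0, 0, 0], [-0.15, 0, -0.03, 0, 0, 0], [-0.19, 0, -0.03, 0, 0, 0]])

```text
clock: 9.53
position: [0.6061, -0.0774, 0.2102]
eef_rot: [180.0, 0.0, 92.8]
contact_force: [0.4, 0.9, 0.5]
width: 0.0881
grasp_force: 0.0
```

```bash
python3 go.py .492 -.3205 .11 24.3 0; python3 - <<'E'
from station import imaging
from h import *
T=imaging.grab_frame("top");S=imaging.grab_frame("scene")
M=np.zeros((400,800,3),np.uint8)
M[:,:400]=crop(T["color"],220,155,50,50,8);M[:,400:]=crop(S["color"],280,190,50,50,8)
th=np.linspace(0,6.28,40)
for z,c in((.082,(0,255,0)),(.056,(0,0,255))):
  for f,x0,y0,X in((T,220,155,0),(S,280,190,400)):
    p=np.array([(proj(f,[.5965+.022*np.cos(a),.1158+.022*np.sin(a),z])-[x0,y0]+.5)*8-.5 for a in th])+[X,0];cv2.polylines(M,[p.round().astype(int)],True,c,1)
cv2.imwrite("pics/m8.png",M)
E
```

```text
t 9.5333 [ 0.6061 -0.0774  0.2102] [179.953    0.0203  92.7643] j [-18.  29.  67.  -0.  84. -21.]
F [0.4168 0.9111 0.5483] w 0.08805506164916112 0.0
shift [-0.2373 -0.1258  0.1002] rot [ 0.0009 -0.0002  1.1949] calls 1.433128368134205 1.9561235073622774
```

View pics/m8.png

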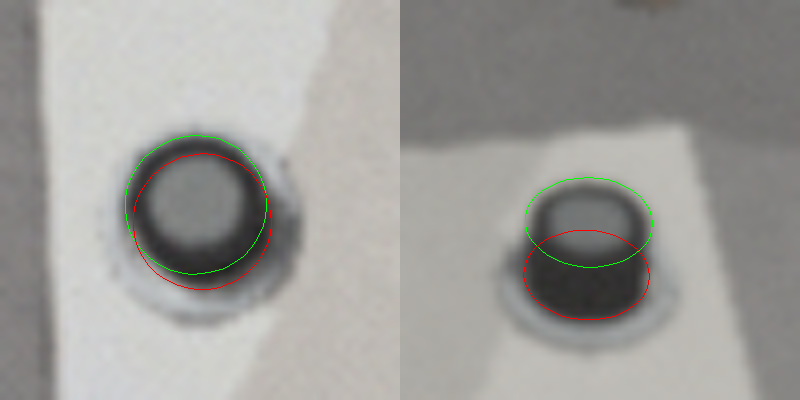

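The cap is seated concentric and level, with the collar visible all around it. Next is the slide.

Request:
carry_out(steps=[[-0.024, -0.013, 0, 0, 0, 0.119], [-0.048, -0.025, 0, 0, 0, 0.238], [-0.072, -0.038, 0, 0, 0, 0.357], [-0.096, -0.05, 0, 0, 0, 0.476], [-0.12, -0.063, 0, 0, 0, 0.595]])

```text
clock: 10.05
position: [0.5485, -0.1987, 0.2093]
eef_rot: [-180.0, -0.0, 58.4]
contact_force: [0.7, -0.6, -0.4]
width: 0.0882
grasp_force: 0.0
```

```bash
python3 go.py .492 -.3205 .09 24.3 0
```

```text
t 10.05 [ 0.5485 -0.1987  0.2093] [-179.9521   -0.0014   58.3568] j [-32.  26.  72.   0.  82.   0.]
F [ 0.7492 -0.5734 -0.3969] w 0.08817606197029161 0.0
shift [-0.1333  0.0159  0.1193] rot [-0.0008  0.0002  0.5944] calls 0.8980058961821904 0.9730511038403017
```

Request:
carry_out(steps=[[-0.026, 0.003, 0.02, 0, 0, 0.119], [-0.053, 0.006, 0.04, 0, 0, 0.238], [-0.08, 0.01, 0.066, 0, 0, 0.357], [-0.107, 0.013, 0.092, 0, 0, 0.476], [-0.1333, 0.0159, 0.1193, 0, 0, 0.594]])

```text
clock: 10.47
position: [0.4928, -0.321, 0.0893]
eef_rot: [180.0, 0.0, 24.3]
contact_force: [0.6, 0.0, -0.4]
width: 0.0878
grasp_force: 0.0
```

Request:
carry_out(steps=[[0, 0, 0, 0, 0, 0], [0, 0, 0, 0, 0, 0], [0, 0, 0, 0, 0, 0], [0, 0, 0, 0, 0, 0], [0, 0, 0, 0, 0, 0]])

```text
clock: 10.88
position: [0.494, -0.3198, 0.0912]
eef_rot: [179.9, -0.0, 24.8]
contact_force: [-0.8, -0.5, 0.6]
width: 0.0887
grasp_force: 0.0
```

```bash
python3 go.py .492 -.3205 .012 24.3 0;  python3 - <<'E'
from station import imaging
from h import *
T=imaging.grab_frame("top");S=imaging.grab_frame("scene")
M=np.zeros((400,800,3),np.uint8)
M[:,:400]=crop(T["color"],375,185,80,80,5);M[:,400:]=crop(S["color"],120,180,80,80,5)
cv2.imwrite("pics/m9.png",M)
E
```

```text
t 10.8833 [ 0.494  -0.3198  0.0912] [179.9142  -0.0168  24.7569] j [-44.  34.  80.  -0.  66.  21.]
F [-0.766  -0.4726  0.5979] w 0.08865638353999744 0.0
shift [-0.0022 -0.0003  0.0792] rot [ 0.0015 -0.0003  0.008 ] calls 0.39628711437108566 0.01329059499615435
```

View pics/m9.png

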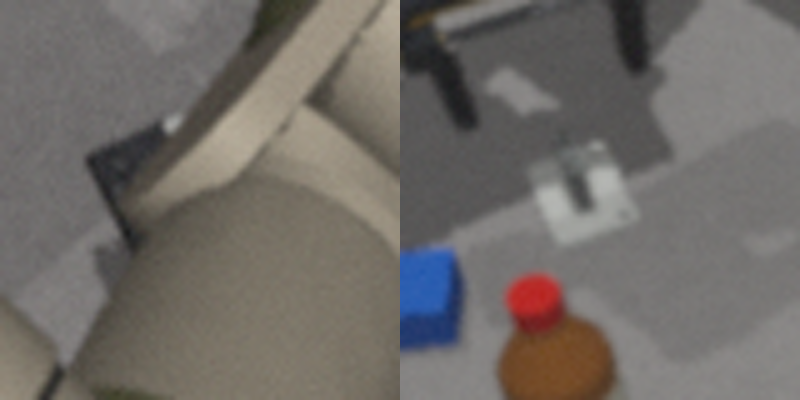

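The fingers straddle the tab and the way down is clear. This was my 11th picture, one over the limit of 10, so I'll view no more and work from numbers only.

Request:
carry_out(steps=[[-0.001, 0, 0.02, 0, 0, 0], [-0.002, 0, 0.04, 0, 0, 0], [-0.002, 0, 0.056, 0, 0, 0], [-0.002, 0, 0.07, 0, 0, 0], [-0.002, 0, 0.078, 0, 0, 0]])

```text
clock: 11.4
position: [0.4911, -0.3208, 0.0108]
eef_rot: [-179.9, 0.1, 24.7]
contact_force: [0.5, 0.5, 0.2]
width: 0.088
grasp_force: 0.0
```

Request:
carry_out(steps=[[0, 0, 0, 0, 0, 0], [0, 0, 0, 0, 0, 0], [0, 0, 0, 0, 0, 0], [0, 0, 0, 0, 0, 0], [0, 0, 0, 0, 0, 0]], grip=1, grip_force=12)

```text
clock: 11.82
position: [0.4915, -0.3216, 0.0127]
eef_rot: [180.0, 0.0, 24.6]
contact_force: [0.2, -0.4, 0.5]
width: 0.0567
grasp_force: 0.0
```

Request:
carry_out(steps=[[0, 0, 0, 0, 0, 0], [0, 0, 0, 0, 0, 0], [0, 0, 0, 0, 0, 0], [0, 0, 0, 0, 0, 0], [0, 0, 0, 0, 0, 0]])

```text
clock: 12.23
position: [0.4912, -0.3214, 0.012]
eef_rot: [-180.0, 0.0, 24.6]
contact_force: [-0.3, 0.1, 0.1]
width: 0.0238
grasp_force: 0.0
```

Request:
carry_out(steps=[[0, 0, 0, 0, 0, 0], [0, 0, 0, 0, 0, 0], [0, 0, 0, 0, 0, 0], [0, 0, 0, 0, 0, 0], [0, 0, 0, 0, 0, 0]])

```text
clock: 12.65
position: [0.4912, -0.3214, 0.0119]
eef_rot: [-180.0, 0.0, 24.6]
contact_force: [-0.0, 1.1, -0.2]
width: 0.0098
grasp_force: 12.0
```

Request:
carry_out(steps=[[0, 0, -0.01, 0, 0, 0], [0, 0, -0.04, 0, 0, 0], [0, 0, -0.08, 0, 0, 0], [0, 0, -0.12, 0, 0, 0], [0, 0, -0.16, 0, 0, 0]])

```text
clock: 13.07
position: [0.491, -0.321, 0.1744]
eef_rot: [-180.0, 0.0, 24.6]
contact_force: [-0.1, -1.1, -1.5]
width: 0.0097
grasp_force: 12.0
```

Request:
carry_out(steps=[[0, 0, -0.01, 0, 0, 0], [0, 0, -0.02, 0, 0, 0], [0, 0, -0.025, 0, 0, 0], [0, 0, -0.025, 0, 0, 0], [0, 0, -0.025, 0, 0, 0]])

```text
clock: 13.48
position: [0.491, -0.3211, 0.1955]
eef_rot: [-179.8, 0.1, 24.6]
contact_force: [0.2, 0.6, -1.1]
width: 0.0103
grasp_force: 12.0
```

```bash
python3 go.py .574 -.0244 .1949 2.4 -21.8
```

```text
t 13.4833 [ 0.491  -0.3211  0.1955] [-179.8314    0.0892   24.6166] j [-45.  27.  72.  -0.  80.  21.]
F [ 0.1758  0.5964 -1.0556] w 0.010275031617518153 11.979250735603273
shift [ 0.1991 -0.2352  0.001 ] rot [-0.0763  0.3778  0.3826] calls 1.540626488285446 0.8889942453614781
```

Request:
carry_out(steps=[[0.02, -0.024, 0, 0, 0, 0], [0.04, -0.047, 0, 0, 0, 0], [0.06, -0.071, 0, 0, 0, 0], [0.08, -0.094, 0, 0, 0, 0], [0.1, -0.118, 0, 0, 0, 0]])

```text
clock: 13.9
position: [0.5329, -0.171, 0.1952]
eef_rot: [-179.8, 0.1, 24.6]
contact_force: [-0.1, -0.6, -0.6]
width: 0.0099
grasp_force: 12.0
```

Request:
carry_out(steps=[[0.02, -0.024, 0, -0.015, 0.075, 0.076], [0.04, -0.047, 0, -0.03, 0.15, 0.153], [0.06, -0.071, 0, -0.045, 0.226, 0.23], [0.08, -0.094, 0, -0.06, 0.302, 0.306], [0.099, -0.117, 0.001, -0.076, 0.378, 0.383]])

```text
clock: 14.32
position: [0.5742, -0.0236, 0.1947]
eef_rot: [-179.9, -22.0, 2.1]
contact_force: [1.5, -0.4, -0.5]
width: 0.0097
grasp_force: 12.0
```

Request:
carry_out(steps=[[0, 0, 0, 0, 0, 0], [0, 0, 0, 0, 0, 0], [0, 0, 0, 0, 0, 0], [0, 0, 0, 0, 0, 0], [0, 0, 0, 0, 0, 0]])

```text
clock: 14.73
position: [0.5746, -0.026, 0.1956]
eef_rot: [179.9, -21.9, 2.4]
contact_force: [0.3, 0.1, -0.8]
width: 0.0103
grasp_force: 12.0
```

```bash
python3 go.py .5888 -.0238 .1377 2.4 -21.8; python3 - <<'E'
from station import imaging,env
from h import *
# slide plate outline: bright pixels in the scene view near its predicted spot; compare with predicted corners
from scipy.spatial.transform import Rotation as Ro
S=imaging.grab_frame("scene");s=env.read_state();R=Ro.from_euler("xyz",s["eef_rot"],degrees=True)
C=[s["position"]+R.apply([a*.038,b*.025,.012]) for a,b in((1,1),(1,-1),(-1,-1),(-1,1))]
p=np.array([proj(S,c) for c in C]);print(p.round(1).tolist())
g=S["color"].mean(2).astype(int);c=int(p[:,0].mean())
r0=int(p[:,1].min())-8
for r in range(r0,r0+28): print(r,g[r,c-16:c+17:2])
E
```

```text
t 14.7333 [ 0.5746 -0.026   0.1956] [179.9038 -21.8624   2.3648] j [-18.  18.  91.   9.  51.  65.]
F [ 0.2896  0.1431 -0.7966] w 0.010267777556752605 11.97935497155413
shift [-0.0083 -0.0017  0.059 ] rot [ 0.0019 -0.0011 -0.0006] calls 0.29820342145023965 0.0037156606132037265
[[240.4, 192.9], [260.1, 191.5], [258.5, 182.3], [240.0, 183.6]]
174 [ 87  87  87  82  63  46  51  77  87  70  46  46  98 130 131 130 133]
175 [ 87  86  83  88  66  48  44  65  90  71  48  49  96 130 129 130 131]
176 [ 86  86  85  86  70  46  50  61  87  67  47  50 100 132 130 131 131]
177 [ 87  86  87  88  72  49  45  59  87  68  47  50  99 132 129 131 133]
178 [ 87  86  86  88  74  47  48  58  85  73  48  47  97 130 132 131 130]
179 [ 84  87  86  83  84  51  44  54  89  74  48  47  97 130 131 132 133]
180 [ 86  88  86  88  86  51  48  50  90  77  49  49  91 130 135 138 142]
181 [ 87  86  85  88  80  53  47  52  86  79  44  49  88 130 145 154 155]
182 [ 86  87  87  89  86  57  47  55  88  81  45  53 106 141 161 163 165]
183 [ 86  89  86  88  86  64  52  56  90  83  54  69 128 151 162 163 163]
184 [ 86  86  85 
[... 614 characters left out ...]
9 145 141 136 118 111 130 136 138]
193 [ 84  84  89  87 108 134 133 130 133 137 134 134 116  99 106 116 118]
194 [ 87  86  83  86  99 130 130 129 133 132 134 134 127 109 101 103 105]
195 [ 85  86  86  86  96 128 132 132 129 131 133 134 131 125 112 108 110]
196 [ 85  84  87  87  99 130 131 132 131 132 134 136 134 132 128 122 120]
197 [ 86  86  85  85 106 130 131 131 131 133 134 136 132 134 132 132 131]
198 [ 86  86  83  88 114 130 131 131 131 131 132 133 133 132 131 133 133]
199 [ 85  87  84  91 121 129 131 132 132 132 132 132 132 133 132 130 133]
200 [ 85  85  86  96 128 131 129 130 130 131 131 132 132 132 132 131 133]
201 [ 87  87  85  98 128 131 132 133 130 130 130 132 134 133 132 132 133]
```

Request:
carry_out(steps=[[-0.003, -0.001, 0.012, 0, 0, 0], [-0.005, -0.0017, 0.024, 0, 0, 0], [-0.008, -0.0017, 0.036, 0, 0, 0], [-0.0083, -0.0017, 0.047, 0, 0, 0], [-0.0083, -0.0017, 0.058, 0, 0, 0]])

```text
clock: 15.2
position: [0.5886, -0.0232, 0.1383]
eef_rot: [179.9, -21.9, 2.4]
contact_force: [0.2, 0.1, -1.0]
width: 0.01
grasp_force: 12.0
```

Request:
carry_out(steps=[[0, 0, 0, 0, 0, 0], [0, 0, 0.003, 0, 0, 0], [0, 0, 0.006, 0, 0, 0], [0, 0, 0.009, 0, 0, 0], [0, 0, 0.012, 0, 0, 0]])

```text
clock: 15.62
position: [0.593, -0.0226, 0.1281]
eef_rot: [179.9, -22.0, 2.4]
contact_force: [-0.3, -0.1, -1.2]
width: 0.0102
grasp_force: 12.0
```

```bash
python3 go.py .5963 -.0235 .1192 2.4 -21.8; python3 -c "
from station import env
s=env.read_state();print(s['wrist_torque'])"
```

```text
t 15.6167 [ 0.593  -0.0226  0.1281] [179.893  -21.9567   2.4245] j [-17.  25.  93.  10.  41.  64.]
F [-0.2944 -0.1181 -1.2472] w 0.010239405317060956 11.979429451748729
shift [-0.0003  0.0011  0.0095] rot [ 0.0017 -0.0027  0.0004] calls 0.047687556674267925 0.005318281733589211
[ 0.01121075  0.20913771 -0.01869202]
```

Request:
carry_out(steps=[[0, 0, 0.002, 0, 0, 0], [0, 0.001, 0.004, 0, 0, 0], [0, 0.001, 0.006, 0, 0, 0], [0, 0.001, 0.007, 0, 0, 0], [0, 0.001, 0.007, 0, 0, 0]])

```text
clock: 16.03
position: [0.5954, -0.0234, 0.1212]
eef_rot: [179.9, -21.9, 2.4]
contact_force: [0.0, 0.0, -1.3]
width: 0.0102
grasp_force: 12.0
```

Request:
carry_out(steps=[[0, 0, 0.001, 0, 0, 0], [0, 0, 0.002, 0, 0, 0], [0, 0, 0.002, 0, 0, 0], [0, 0, 0.002, 0, 0, 0], [0, 0, 0.002, 0, 0, 0]])

```text
clock: 16.45
position: [0.5961, -0.0234, 0.1196]
eef_rot: [179.9, -21.9, 2.4]
contact_force: [0.0, 0.1, -2.4]
width: 0.0096
grasp_force: 12.0
```

Request:
carry_out(steps=[[0, 0, 0.001, 0, 0, 0], [0, 0, 0.002, 0, 0, 0], [0, 0, 0.002, 0, 0, 0], [0, 0, 0.002, 0, 0, 0], [0, 0, 0.002, 0, 0, 0]])

```text
clock: 16.87
position: [0.5969, -0.0234, 0.1178]
eef_rot: [179.9, -21.9, 2.4]
contact_force: [-0.2, 0.4, 0.7]
width: 0.0101
grasp_force: 12.0
```

```bash
python3 go.py .5963 -.0235 .1192 2.4 -21.8; python3 -c "
from station import env
s=env.read_state();print(s['wrist_torque'])"
```

```text
t 16.8667 [ 0.5969 -0.0234  0.1178] [179.9037 -21.9264   2.4178] j [-17.  26.  93.  11.  40.  64.]
F [-0.2458  0.4467  0.6948] w 0.010102250687797293 11.98490621172823
shift [-0.0001  0.0001 -0.0015] rot [ 0.0016 -0.0022  0.0003] calls 0.007642570991827173 0.0044525411595379115
[-0.00086005  0.19655921 -0.00366461]
```

Request:
carry_out(steps=[[0, 0, 0.001, 0, 0, 0], [0, 0, 0.002, 0, 0, 0], [0, 0, 0.002, 0, 0, 0], [0, 0, 0.002, 0, 0, 0], [0, 0, 0.002, 0, 0, 0]])

```text
clock: 17.28
position: [0.5976, -0.0234, 0.1159]
eef_rot: [179.9, -21.9, 2.4]
contact_force: [-1.0, -0.8, 1.5]
width: 0.0099
grasp_force: 12.0
```

```bash
cat > ft.py <<'E'
from station import env,imaging
import numpy as np
from scipy.spatial.transform import Rotation as Ro
np.set_printoptions(precision=3,suppress=True)
F=[];M=[]
for _ in range(8):
    imaging.grab_frame("scene");s=env.read_state();F.append(s["contact_force"]);M.append(s["wrist_torque"])
R=Ro.from_euler("xyz",s["eef_rot"],degrees=True);F=np.mean(F,0);M=np.mean(M,0)
print(s["clock"],s["position"].round(4),s["eef_rot"],"F",F,"Ftool",R.inv().apply(F),"M",M,"Mtool",R.inv().apply(M),s["width"],s["grasp_force"])
E
python3 ft.py
```

```text
17.6833 [ 0.598 -0.023  0.116] [179.907 -21.92    2.414] F [-1.54  -1.032  2.075] Ftool [-0.694  0.97  -2.514] M [-0.026  0.193 -0.042] Mtool [-0.032 -0.194  0.033] 0.009625280755017175 11.993750440597069
```

Request:
carry_out(steps=[[0, 0, 0.001, 0, 0, 0], [0, 0, 0.002, 0, 0, 0], [0, 0, 0.002, 0, 0, 0], [0, 0, 0.002, 0, 0, 0], [0, 0, 0.002, 0, 0, 0]])

```text
clock: 18.1
position: [0.5984, -0.0234, 0.114]
eef_rot: [179.9, -21.9, 2.4]
contact_force: [-2.4, -0.8, 3.1]
width: 0.01
grasp_force: 12.0
```

```bash
python3 ft.py
```

```text
18.5 [ 0.598 -0.023  0.114] [179.907 -21.919   2.414] F [-2.273 -1.278  3.564] Ftool [-0.826  1.188 -4.172] M [-0.083  0.191 -0.077] Mtool [-0.098 -0.194  0.044] 0.009712748449172123 11.998337114055175
```

The force rises at 0.8 N/mm, which is the spring, so the plate is in about 4–5 mm. I'll check flatness with a small tilt test either way.

Request:
carry_out(steps=[[0, 0, 0, 0, 0.01, 0], [0, 0, 0, 0, 0.02, 0], [0, 0, 0, 0, 0.03, 0], [0, 0, 0, 0, 0.03, 0], [0, 0, 0, 0, 0.03, 0]])

```text
clock: 18.92
position: [0.5986, -0.0233, 0.1142]
eef_rot: [179.9, -23.7, 2.4]
contact_force: [0.0, -0.6, 4.8]
width: 0.0101
grasp_force: 12.0
```

```bash
python3 ft.py
```

```text
19.3167 [ 0.599 -0.023  0.114] [179.899 -23.66    2.423] F [ 0.327 -0.414  4.845] Ftool [ 2.228  0.435 -4.313] M [ 0.025 -0.112 -0.029] Mtool [0.007 0.112 0.035] 0.009272631124972723 12.001289805011766
```

Request:
carry_out(steps=[[0, 0, 0, 0, -0.015, 0], [0, 0, 0, 0, -0.03, 0], [0, 0, 0, 0, -0.045, 0], [0, 0, 0, 0, -0.06, 0], [0, 0, 0, 0, -0.06, 0]])

```text
clock: 19.73
position: [0.598, -0.0233, 0.1136]
eef_rot: [179.9, -20.0, 2.4]
contact_force: [-3.5, -1.7, 2.7]
width: 0.0099
grasp_force: 12.0
```

```bash
python3 ft.py
```

```text
20.1333 [ 0.598 -0.023  0.114] [179.922 -20.139   2.411] F [-3.736 -1.946  2.667] Ftool [-2.663  1.792 -3.815] M [-0.172  0.491 -0.074] Mtool [-0.167 -0.497  0.017] 0.009773307457924693 11.998367734727253
```

The moment about the contact stays small throughout and is neutral close to the original tilt, so the slide lies flat. I'll return to the neutral tilt and check.

Request:
carry_out(steps=[[0, 0, 0, 0, 0.01, 0], [0, 0, 0, 0, 0.02, 0], [0, 0, 0, 0, 0.03, 0], [0, 0, 0, 0, 0.035, 0], [0, 0, 0, 0, 0.035, 0]])

```text
clock: 20.55
position: [0.5984, -0.0233, 0.1141]
eef_rot: [179.9, -22.3, 2.4]
contact_force: [-1.8, -0.6, 2.0]
width: 0.0101
grasp_force: 12.0
```

```bash
python3 ft.py; python3 - <<'E'
from station import imaging
from h import *
# cap still seated? dark centroid in the scene view; window hidden check in top view
S=imaging.grab_frame("scene");g=S["color"].mean(2)[205:235,288:322];Y,X=np.where(g<70);print("cap px",X.min()+288,X.max()+288,Y.min()+205,Y.max()+205,len(X))
for z in(.082,.056):
    P=np.array([proj(S,[.5965+.022*np.cos(a),.1158+.022*np.sin(a),z]) for a in np.linspace(0,6.3,60)]);print(P.min(0).round(1),P.max(0).round(1))
E
```

```text
20.95 [ 0.598 -0.023  0.114] [179.91  -22.207   2.42 ] F [-2.314 -0.122  3.172] Ftool [-0.946  0.031 -3.813] M [0.042 0.429 0.047] Mtool [ 0.074 -0.427 -0.021] 0.009970098293087672 12.001875907469639
cap px 296 309 217 229 120
[295.1 211.7] [311.1 222.9]
[295.  218.3] [310.7 229.5]
```

Request:
carry_out(steps=[[0, 0, 0, 0, 0, 0], [0, 0, 0, 0, 0, 0], [0, 0, 0, 0, 0, 0], [0, 0, 0, 0, 0, 0], [0, 0, 0, 0, 0, 0]])

```text
clock: 21.42
position: [0.5984, -0.0233, 0.114]
eef_rot: [179.9, -22.2, 2.4]
contact_force: [-1.9, 1.1, 4.3]
width: 0.0094
grasp_force: 12.0
```

```bash
python3 ft.py
```

```text
21.8167 [ 0.598 -0.023  0.114] [179.91  -22.207   2.418] F [-1.759  0.756  3.597] Ftool [-0.238 -0.824 -3.983] M [0.213 0.261 0.11 ] Mtool [ 0.249 -0.252 -0.018] 0.010131077517725035 12.003298931666677
```

Request:
carry_out(steps=[[0, 0, 0, 0, 0, 0], [0, 0, 0, 0, 0, 0], [0, 0, 0, 0, 0, 0], [0, 0, 0, 0, 0, 0], [0, 0, 0, 0, 0, 0]], grip_force=6)

```text
clock: 22.23
position: [0.5984, -0.0233, 0.114]
eef_rot: [179.9, -22.2, 2.4]
contact_force: [-1.6, 1.4, 3.9]
width: 0.0102
grasp_force: 6.0
```

```bash
python3 ft.py
```

```text
22.6333 [ 0.598 -0.023  0.114] [179.909 -22.21    2.414] F [-0.751  1.61   3.921] Ftool [ 0.851 -1.634 -3.891] M [0.31  0.09  0.153] Mtool [ 0.348 -0.077 -0.023] 0.009797348686792141 6.003807869274169
```

Request:
carry_out(steps=[[0, 0, 0, 0, 0, 0], [0, 0, 0, 0, 0, 0], [0, 0, 0, 0, 0, 0], [0, 0, 0, 0, 0, 0], [0, 0, 0, 0, 0, 0]], grip_force=10)

```text
clock: 23.05
position: [0.5984, -0.0233, 0.114]
eef_rot: [179.9, -22.2, 2.4]
contact_force: [-0.2, 1.6, 4.0]
width: 0.0101
grasp_force: 10.0
```

```bash
python3 ft.py
```

```text
23.45 [ 0.598 -0.023  0.114] [179.908 -22.202   2.414] F [-0.283  1.321  4.194] Ftool [ 1.374 -1.326 -3.971] M [0.331 0.04  0.128] Mtool [ 0.356 -0.026  0.007] 0.009826890067162116 10.00350118149072
```

```bash
python3 -c "
from station import env
print(env.sign_off())"
```

```text
the job is handed in; nothing more can be done
None
```

I handed the job in at about 23 s: the cap is seated and released in the port, and the gripper is still holding the slide on the stage plate, pressed in roughly 5 mm by my force estimate. No verdict came back, flatness was judged only from wrist forces (least certain across the slope), and I viewed 11 pictures, one over the limit of 10.

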